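# Close the brush case and fasten its clasps

## Robot

A 6-joint arm with a two-finger parallel gripper is mounted at the origin on the work surface. World frame = base frame: x ahead of the robot, y to its left, z up, the work surface at z = 0. Lengths are in m, angles in rad, forces in N, time in s.
With the tool pointing down it reaches from about 0.375 to 0.9 m from the base axis. Payload 3.1 kg.
Tool frame: the origin (TCP) lies on the centre line of the jaws, within the pads' length; the fingertips stand robot.tip_reach ahead of it and the grasp point (between the pads) lies 8 mm behind it (robot.tip_reach is the distance from the TCP to the fingertips, in m); z points along the fingers, y is the line along which they close (so a half turn about z gives the same grasp; the last joint's range is limited). The gripper opens to 87 mm and grips with 3 to 60 N. Pads are 19 mm wide; open, the fingers measure 117 mm over their backs; the gripper's body (75 mm by 190 mm) begins 51 mm behind the grasp point.
Start: joints at [1.014, 0.527, 1.433, -0, 1.181, -0.178], TCP at [0.231, 0.581, 0.2] pointing down, gripper open.
Joint ranges: [-3.08, 3.08], [-0.75, 2.2], [0.22, 2.44], [-1.43, 4.57], [0, 2.65], [-2.85, 2.85]. Speed limits (rad/s): [2.79, 2.79, 3.14, 3.14, 3.14, 3.14].

## Interface

Orientations are given as a unit quaternion [x, y, z, w].
In Python, from rig import robot gives the robot as it stands.
- The arm moves only by the tool jog_arm, never from a script. Its argument "motion" is one flat list of numbers, 7 for each row, row after row: the shift along the tool's x, y, z scaled (see below), then the turn, a rotation vector about the tool's x, y, z scaled (see below), then the gripper's target within -1 to 1 (shut at 1, half-way at 0, fully open at -1). In form: [x, y, z, rx, ry, rz, hand, x, y, z, rx, ry, rz, hand, ...]. A call has 1 to 12 rows; each row shifts and turns the commanded pose from where the row before left it, along the tool's axes as they then stand; what a row does not reach is not made up. The controller multiplies each number of a shift by 4 cm and each number of a turn by 4 degrees. A row lasts 1/8 s, in which the tool goes at most 62.5 mm and 10.7 degrees, less where a joint would pass 70% of its speed; a pose out of reach is approached as far as the arm can. A call with a number of a shift or a turn outside -1 to 1 is refused whole. A call with a gripper value outside its range is refused whole. The fingers move at their own pace and stop on an object; "grip_force" is the grip in N (left out, the last holds). Time passes only in rows, so rows that do not move let the fingers close. It gives the time, the measured TCP pose, the force, the opening and the grip force at its end, in the units of the state.
- robot.get_obs(): the state, without advancing time (a new reading comes with each control period).
- robot.camera(name): name is "scene" or "top" or "wrist"; returns the picture (400x640x3 uint8, blue, green, red); there is no depth.
- robot.calibration(name): a dict with "fx", "fy", "cx", "cy" (pixels), "R" (3x3) and "t" (3): a world point X has camera coordinates R X + t; the wrist camera has in their place "T_tool_cam" (4x4, takes a point from camera to tool coordinates, whose origin is the TCP and whose axes are the flange's). Camera axes: x right, y down, z forward; pixel columns grow to the right and rows downward; lengths in m; the calibration is good to about 2 mm. The wrist camera is an equidistant fisheye: a pixel r from the principal point sees the ray r / f radians off the axis. A picture is of the moment at which its call begins: read the wrist's pose just before it. calibration takes no time and is no camera call.
- robot.hand_in(): hands the job in; it is judged then, once.
The state is a dict: "time": time; "q": joint angles; "joint_velocities": joint speeds; "joint_torque": joint torques, N m; "position": TCP position; "tool_rot": TCP orientation; "ft_force": force on the tool from outside, world axes, zero at the start; "moment": the same for the moment, N m; "grip_width": finger opening in m; "grip_force": force on a finger pad.
Only numpy, scipy, OpenCV 4.12 (cv2) and the standard library are available. Lean on these libraries where they do the work, as an engineer would, in place of code of your own. Each camera call takes 0.05 s, during which the arm holds its last target. There are 200 camera calls.

## Task

The brush case on the bench has been left half open: with the fingertips only, push its lid fully shut and then push both front clasps flat home against the case. The case stays standing where it is; pick nothing up and do not disturb the things standing around it.

Things in the scene. Friction and masses are not known exactly. Their poses are not given: they have to be found in the camera images.
- case: Loose plastic brush case, 3.3 kg: dark box 200 (its x) x 340 (its y) x 105 mm high, brushes lying in it, with a grey hinged lid and two steel clasps on its front. Origin: centre of the underside; x points from the front (clasps, robot's side) to the rear (hinge), y to the left clasp, z up. It takes 13 to 29 N sideways to slide it.
- lid (a joint): Lid angle in rad: 0 shut, growing as the front rises; starts at 0.6 to 1.2, limit 1.75. Lid 204 x 344 mm, its flat top face 30 mm above the hinge plane (135 mm above the bench when shut). A carry handle stands 22 mm above that face, 69 to 81 mm from the hinge line. The stiff hinge holds the lid where it is left; 3 to 7 N square to its front part moves it.
- lid_front (a point): Point on the lid's outer (top) face, in the middle of its width, 175 mm from the hinge line and 27 mm behind the front edge: a good place to push. Moves with the lid.
- lid_hinge (a point): Middle of the lid's hinge line, which runs along the case's y axis at the rear: case x = +100, y = 0, z = 105 mm.
- clasp_left (a joint): Angle in rad of the clasp on the left (case +y) of the front, relative to the lid: 0 home, flat against the front; grows as the lower end swings out and up; starts at 0.45 to 0.75, limit 1.5. Steel flap 46 x 5 mm, 38 mm from pin to end (8 mm round bar, axis 34 mm from the pin). Stays where left; 1 to 2 N along its swing turns it, a level shove may need more and can ride the lid up.
- clasp_right (a joint): The same for the clasp on the right (case -y) of the front.
- clasp_left_pin (a point): Pin (hinge line, along the case's y) of the left clasp, on the lid's front edge: with the lid shut at case x = -106, y = +90, z = 117 mm. With the clasp home its outer face lies 2.5 mm, the bar at its lower end 4 mm, in front of the pin. Moves with the lid.
- clasp_right_pin (a point): Pin (hinge) of the right clasp; with the lid shut at case x = -106, y = -90, z = 117 mm.
- clasp_left_end (a point): Middle of the outer face of the left clasp near its lower end, 34 mm from its pin. Moves with the clasp.
- clasp_right_end (a point): The same point on the right clasp.
- flat_brush: Bystander: flat paint brush 220 mm long, 50 mm wide, 18 mm thick, lying in front of the case, roughly along it. Origin under its middle.
- paint_tub: Bystander: round tub, 92 mm across, 87 mm high, standing left of the case. Origin under its centre.
- filling_knife: Bystander: filling knife 210 mm long, 65 mm wide, 20 mm high, lying right of the case. Origin under its middle.
- tape_roll: Bystander: roll of masking tape 110 mm across, 24 mm high, lying near the front right corner of the case. Origin under its centre.
- squeeze_bottle: Bystander: white squeeze bottle 72 mm across, 200 mm high, standing further out on one side of the case, left or right. Origin under its centre.
- small_tub: Bystander: round tub 90 mm across, 77 mm high, standing further out on the side of the case opposite the bottle. Origin under its centre.

How it is judged:
On the way, in this order (a step that is already met when the one before it is completed fails the run):
1. the lid is pushed fully shut while both clasps still stand open (value of joint lid below 0.03 rad and value of joint each of clasp_left, clasp_right above 0.25 rad), for 0.2 s.
2. both clasps are pushed flat home with the lid shut (value of joint lid below 0.03 rad and value of joint each of clasp_left, clasp_right below 0.12 rad), for 0.2 s.
At the end, for the whole second after the job is handed in: The lid is shut (within 0.03 rad, 6 mm at its front edge), both clasps lie flat against the case (within 0.12 rad, 4 mm at their ends), and the case stands at rest and level on the bench within 40 mm of where it stood (all of step 2 and height (world z) of case below 0.01 m and angle between case's own z axis and vertical below 0.05 rad and distance of case from where it was at the start of the episode below 0.04 m and linear speed of case below 0.02 m/s); the robot touches nothing.
It fails at once if the case is lifted, tipped or shoved more than 40 mm (height (world z) of case above 0.015 m or angle between case's own z axis and vertical above 0.12 rad or distance of case from where it was at the start of the episode above 0.04 m).
It fails at once if the lid is lifted further open, beyond 1.5 rad (value of joint lid above 1.5 rad).
It fails at once if a bystander is picked up, knocked or shifted more than 30 mm (distance of any of flat_brush, paint_tub, filling_knife, tape_roll, squeeze_bottle, small_tub from where it was at the start of the episode above 0.03 m).
It also fails if it takes over 54 s, if anything falls off the work surface, if the arm or the gripper's body presses on something with over 40 N, if the wrist force passes 120 N, or if a joint passes its speed limit or range.

## Working session

There is one attempt and no reset: what is moved stays moved. The work goes in short steps, Python scripts to look and compute and a tool call to move; the robot and the scene stay as the last step left them, time stands still between calls to the robot, and variables do not carry over. Pictures are saved under pics/ and viewed, at most 10 in all, crops included, and the job is handed in when it is done.

Besides the shell and the picture viewer there is one more tool, called after "Request:" by a JSON object that holds its "method" and its "body", one argument or row to a line. jog_arm: Moves the arm, as the interface text tells. Shifts and turns lie within -1 to 1; 1 stands for 4 cm of shift or 4 degrees of turn. Its arguments: {"type":"object","properties":{"motion":{"type":"array","items":{"type":"number"}},"grip_force":{"type":"number"}},"required":["motion"]}

```bash
ls; mkdir -p pics
python3 - <<'E'
from rig import robot
import cv2, json
o=robot.get_obs(); print({k:o[k] for k in('time','position','tool_rot','grip_width')}, robot.tip_reach)
for n in('scene','top'):
    im=robot.camera(n); cv2.imwrite(f'pics/{n}0.png',im)
    print(n,robot.calibration(n))
print(robot.calibration('wrist'))
E
```

```text
pics
{'time': 0.0, 'position': array([0.23068027, 0.58004442, 0.19857708]), 'tool_rot': array([ 1.88242916e-01,  9.82121913e-01, -1.00764815e-03, -3.69614771e-04]), 'grip_width': 0.08684602831448524} 0.011
scene {'fx': 363.5636203710876, 'fy': 363.5636203710876, 'cx': 320.3782838951878, 'cy': 195.22031096762666, 'R': array([[ 0.87294318,  0.48776898,  0.00718574],
       [ 0.38369154, -0.67743391, -0.62758593],
       [-0.30124908,  0.55060397, -0.77851414]]), 't': array([-0.49554714, -0.16047285,  1.49405572])}
top {'fx': 471.24973427210494, 'fy': 471.24973427210494, 'cx': 318.28207053457584, 'cy': 202.0682724884851, 'R': array([[ 0.00990137, -0.99991193,  0.00883764],
       [-0.98024357, -0.01145186, -0.19746241],
       [ 0.19754623, -0.00670789, -0.98027062]]), 't': array([-0.00462171,  0.57308883,  1.70364807])}
{'fx': 309.70691628693146, 'fy': 309.70691628693146, 'cx': 324.3015186766588, 'cy': 209.24030412377925, 'T_tool_cam': array([[ 4.61503592e-04, -9.55807812e-01, -2.93991860e-01,
         8.18306241e-02],
       [ 9.99999884e-01,  4.82417186e-04,  1.37902870e-06,
        -7.25842765e-04],
       [ 1.40508640e-04, -2.93991827e-01,  9.55807923e-01,
        -1.84697416e-01],
       [ 0.00000000e+00,  0.00000000e+00,  0.00000000e+00,
         1.00000000e+00]])}
```

View pics/scene0.png

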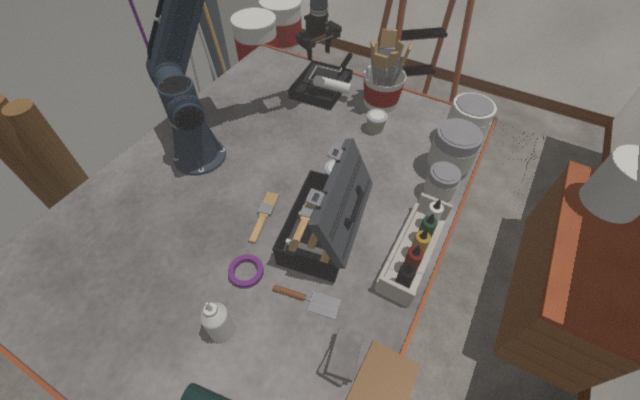

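View pics/top0.png

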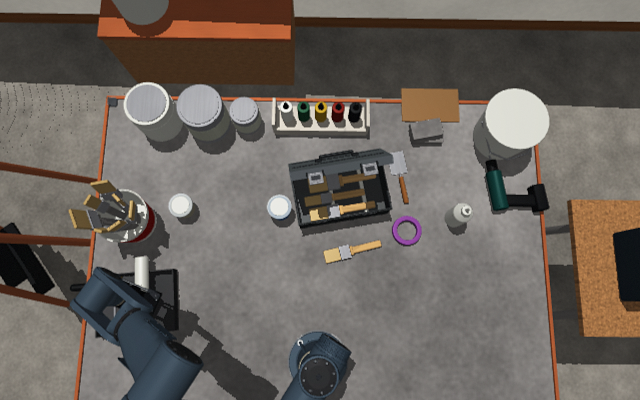

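The top view shows the case at about (340,190), with the tub left at (279,208), the brush in front at (352,252), the tape at (406,231) and the knife at (400,175). The lid is steeply open. I need enlarged crops next.

Run:
```python
import cv2
a=cv2.imread('pics/top0.png')[140:270,260:420]; cv2.imwrite('pics/ct.png',cv2.resize(a,(800,600) if 0 else (720,585),interpolation=cv2.INTER_CUBIC))
b=cv2.imread('pics/scene0.png')[135:285,265:385]; cv2.imwrite('pics/cs.png',cv2.resize(b,(480,600),interpolation=cv2.INTER_CUBIC))
```

```text
(no output)
```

View pics/ct.png

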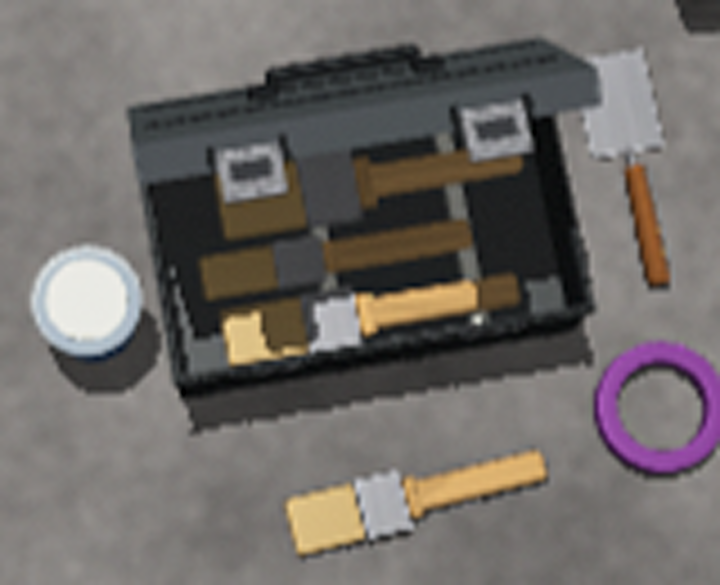

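View pics/cs.png

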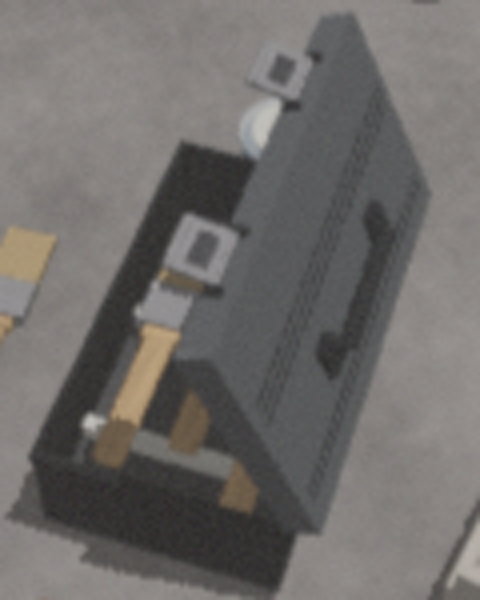

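The crops give me the rim corners, the clasps and the lid edges. I'll triangulate from these.

```bash
cat > h.py <<'E'
import numpy as np
from rig import robot
from scipy.spatial.transform import Rotation as Ro
C={n:robot.calibration(n) for n in('top','scene')}
def ray(n,u,v):
    c=C[n]; d=c['R'].T@np.array([(u-c['cx'])/c['fx'],(v-c['cy'])/c['fy'],1]); return -c['R'].T@c['t'], d/np.linalg.norm(d)
def plane(n,u,v,z):
    o,d=ray(n,u,v); return o+d*(z-o[2])/d[2]
def tri(a,b):
    o1,d1=ray('top',*a);o2,d2=ray('scene',*b)
    s=np.linalg.lstsq(np.c_[d1,-d2],o2-o1,rcond=None)[0]; p,q=o1+s[0]*d1,o2+s[1]*d2
    return (p+q)/2,np.linalg.norm(p-q)
T=lambda x,y:(260+x/4.5,140+y/4.5)
S=lambda x,y:(265+x/4,135+y/4)
E
python3 - <<'E'
from h import *
np.set_printoptions(precision=4,suppress=True)
FL=[plane('top',*T(183,382),.105),plane('scene',*S(183,145),.105)]
FR=[plane('top',*T(592,305),.105),plane('scene',*S(36,460),.105)]
print(FL,FR)
for fl,fr in zip(FL,FR):
    d=fl-fr; print(np.linalg.norm(d),np.degrees(np.arctan2(-d[0],d[1])))
fl=np.mean(FL,0);fr=np.mean(FR,0); y=(fl-fr)/np.linalg.norm(fl-fr); x=np.array([y[1],-y[0],0])
o=(fl+fr)/2+.1*x; o[2]=0; print('case',o,'x',x,'y',y)
def rel(p): d=p-o; return np.array([d@x,d@y,d[2]])
for nm,a,b in [('claspR',T(495,130),S(205,248)),('claspL',T(252,170),S(282,70)),('lidFR',T(598,90),S(195,357)),('handleR',T(420,50),S(330,352))]:
    p,e=tri(a,b); print(nm,p,rel(p),e)
for nm,u,z in [('tub',T(86,300),.087),('brush',T(415,505),.01),('tape',T(660,408),.024),('knife',T(635,150),.01),('bottle',(464,210),.2),('stub',(180,205),.077)]:
    p=plane('top',*u,z); print(nm,p,rel(p))
E
```

```text
[array([0.479 , 0.0644, 0.105 ]), array([0.4885, 0.0694, 0.105 ])] [array([ 0.5454, -0.2642,  0.105 ]), array([ 0.5541, -0.2649,  0.105 ])]
0.3352957151839812 11.427745113910776
0.34062210013588173 11.10775824111343
case [ 0.6148 -0.0793  0.    ] x [0.9807 0.1954 0.    ] y [-0.1954  0.9807 -0.    ]
claspR [ 0.639 -0.162  0.301] [ 0.0076 -0.0858  0.301 ] 0.007078398137271765
claspL [0.6062 0.0131 0.3025] [0.0096 0.0923 0.3025] 0.005774001288251062
lidFR [ 0.6735 -0.238   0.2926] [ 0.0265 -0.1671  0.2926] 0.009470192587374587
handleR [ 0.7278 -0.1211  0.1922] [ 0.1026 -0.063   0.1922] 0.006410850674936522
tub [0.5482 0.145  0.087 ] [-0.0215  0.233   0.087 ]
brush [ 0.3917 -0.1283  0.01  ] [-0.2284 -0.0045  0.01  ]
tape [ 0.4737 -0.3328  0.024 ] [-0.1879 -0.2211  0.024 ]
knife [ 0.7005 -0.32    0.01  ] [ 0.0369 -0.2528  0.01  ]
bottle [ 0.5224 -0.4968  0.2   ] [-0.1722 -0.3914  0.2   ]
stub [0.5522 0.5103 0.077 ] [0.0537 0.5905 0.077 ]
```

Request:
{"method": "jog_arm", "body": {
  "motion": [0, 0, -0.6, 0, 0, -0.917, 1, 0, 0, -0.6, 0, 0, -0.917, 1, 0, 0, -0.6, 0, 0, -0.917, 1, 0, 0, -0.6, 0, 0, -0.917, 1, 0, 0, -0.6, 0, 0, -0.917, 1, 0, 0, -0.6, 0, 0, -0.917, 1, 0, 0, -0.6, 0, 0, -0.917, 1, 0, 0, -0.6, 0, 0, -0.917, 1, 0, 0, -0.6, 0, 0, -0.917, 1, 0, 0, 0, 0, 0, 0, 1]
}}

```text
time: 1.35
position: [0.2315, 0.5814, 0.4172]
tool_rot: [-0.098, 0.995, 0.002, 0.001]
ft_force: [-0.4, -0.4, -0.4]
grip_width: 0.0019
grip_force: 0.0
```

```bash
cat >> h.py <<'E'
np.set_printoptions(precision=3,suppress=True)
O=np.array([0.6148,-0.0793,0]); X=np.array([0.9807,0.1954,0]); Y=np.array([-0.1954,0.9807,0])
def w(c): return O+X*c[0]+Y*c[1]+np.array([0,0,c[2]])
def st():
    o=robot.get_obs(); R=Ro.from_quat(o['tool_rot']).as_matrix(); p=o['position']; tip=p+R[:,2]*.011; d=tip-O
    print('t',o['time'],'tcp',p,'tip_case',np.array([d@X,d@Y,d[2]]),'F',o['ft_force'],'gw',o['grip_width']); print('R in case', (np.array([X,Y,[0,0,1]])@R).round(3).tolist()); return R,tip
def to(c):
    R,tip=st(); print('units',R.T@(w(c)-tip)/.04)
E
python3 -c "
from h import *
to([.13,0,.40])
for a in np.linspace(1.25,-.04,11):
    u=np.array([-np.cos(a),np.sin(a)]);n=np.array([np.sin(a),np.cos(a)]); print(round(a,2),np.array([.1,.105])+.175*u+(.03+.0095*np.sin(a))*n)
"
```

```text
t 1.35 tcp [0.231 0.581 0.417] tip_case [-0.247  0.723  0.406] F [-0.414 -0.367 -0.405] gw 0.0019353059003339973
R in case [[-1.0, -0.0, 0.003], [-0.0, 1.0, 0.003], [-0.003, 0.003, -1.0]]
units [ -9.42  -18.072   0.129]
1.25 [0.082 0.283]
1.12 [0.059 0.279]
0.99 [0.036 0.272]
0.86 [0.014 0.262]
0.73 [-0.006  0.249]
0.6 [-0.024  0.234]
0.48 [-0.04   0.216]
0.35 [-0.053  0.196]
0.22 [-0.064  0.174]
0.09 [-0.072  0.151]
-0.04 [-0.076  0.128]
```

Request:
{"method": "jog_arm", "body": {
  "motion": [-0.52, -0.95, 0, 0, 0, 0, 1, -0.52, -0.95, 0, 0, 0, 0, 1, -0.52, -0.95, 0, 0, 0, 0, 1, -0.52, -0.95, 0, 0, 0, 0, 1, -0.52, -0.95, 0, 0, 0, 0, 1, -0.52, -0.95, 0, 0, 0, 0, 1, -0.52, -0.95, 0, 0, 0, 0, 1, -0.52, -0.95, 0, 0, 0, 0, 1, -0.52, -0.95, 0, 0, 0, 0, 1, -0.52, -0.95, 0, 0, 0, 0, 1, -0.52, -0.95, 0, 0, 0, 0, 1, -0.52, -0.95, 0, 0, 0, 0, 1]
}}

```text
time: 2.85
position: [0.5653, 0.1812, 0.4135]
tool_rot: [-0.098, 0.995, 0.0, -0.002]
ft_force: [0.1, 0.9, -0.3]
grip_width: 0.0003
grip_force: 0.0
```

Request:
{"method": "jog_arm", "body": {
  "motion": [-0.5, -0.95, 0, 0, 0, 0, 1, -0.5, -0.95, 0, 0, 0, 0, 1, -0.5, -0.95, 0, 0, 0, 0, 1, -0.5, -0.95, 0, 0, 0, 0, 1, -0.5, -0.95, 0, 0, 0, 0, 1, -0.5, -0.95, 0, 0, 0, 0, 1, -0.2, -0.97, 0, 0, 0, 0, 1, 0, 0, 0, 0, 0, 0, 1, 0, 0, 0, 0, 0, 0, 1]
}}

```text
time: 3.98
position: [0.7425, -0.0536, 0.4138]
tool_rot: [-0.098, 0.995, 0.001, -0.001]
ft_force: [0.2, 1.0, -0.1]
grip_width: 0.0006
grip_force: 0.0
```

```bash
python3 -c "
from h import *
import cv2
to([.13,0,.285])
cv2.imwrite('pics/w1.png',robot.camera('wrist'))
"
```

```text
t 3.975 tcp [ 0.743 -0.054  0.414] tip_case [0.13  0.    0.403] F [ 0.181  0.953 -0.066] gw 0.0005554701617340668
R in case [[-1.0, -0.0, -0.003], [-0.0, 1.0, 0.002], [0.003, 0.002, -1.0]]
units [-0.001 -0.013  2.944]
```

View pics/w1.png

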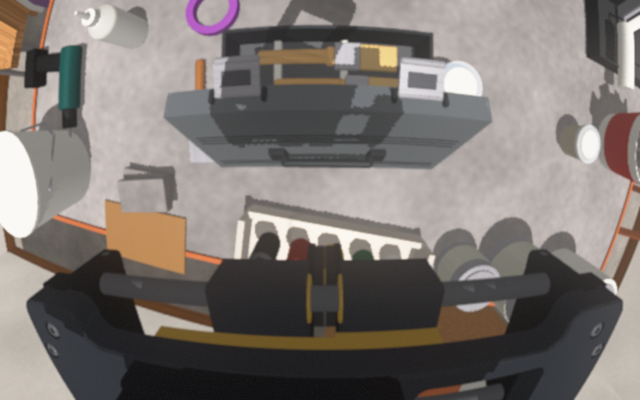

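The wrist view shows the fingers (column 325) behind the lid and centred on it (lid centre about column 327). Both clasps are standing out. Next I go down and push along the lid's arc.

Request:
{"method": "jog_arm", "body": {
  "motion": [0, 0, 0.98, 0, 0, 0, 1, 0, 0, 0.98, 0, 0, 0, 1, 0, 0, 0.98, 0, 0, 0, 1, 0.6, 0, 0, 0, 0, 0, 1, 0.6, 0, 0.05, 0, 0, 0, 1, 0.3, 0, 0.05, 0, 0, 0, 1, 0.3, 0, 0.05, 0, 0, 0, 1, 0.3, 0, 0.08, 0, 0, 0, 1, 0.3, 0, 0.08, 0, 0, 0, 1, 0, 0, 0, 0, 0, 0, 1]
}}

```text
time: 5.28
position: [0.648, -0.073, 0.2852]
tool_rot: [-0.098, 0.995, 0.0, -0.0]
ft_force: [-0.3, -0.1, -0.5]
grip_width: 0.0007
grip_force: 0.0
```

```bash
python3 -c "
from h import *
to([.036,0,.272])
"
```

```text
t 5.275 tcp [ 0.648 -0.073  0.285] tip_case [ 0.034 -0.     0.274] F [-0.281 -0.143 -0.523] gw 0.0007128827495717256
R in case [[-1.0, -0.0, -0.001], [-0.0, 1.0, 0.001], [0.001, 0.001, -1.0]]
units [-0.055  0.008  0.056]
```

Request:
{"method": "jog_arm", "body": {
  "motion": [0.25, 0, 0.14, 0, 0, 0, 1, 0.25, 0, 0.14, 0, 0, 0, 1, 0.25, 0, 0.16, 0, 0, 0, 1, 0.25, 0, 0.16, 0, 0, 0, 1, 0, 0, 0, 0, 0, 0, 1]
}}

```text
time: 5.9
position: [0.6085, -0.0807, 0.2609]
tool_rot: [-0.098, 0.995, 0.0, -0.001]
ft_force: [-0.5, 0.2, -0.5]
grip_width: 0.0003
grip_force: 0.0
```

```bash
python3 -c "
from h import *
import cv2
to([-.024,0,.234])
cv2.imwrite('pics/w2.png',robot.camera('wrist'))
"
```

```text
t 5.9 tcp [ 0.608 -0.081  0.261] tip_case [-0.006 -0.     0.25 ] F [-0.465  0.192 -0.513] gw 0.00032422035873129744
R in case [[-1.0, -0.0, -0.002], [-0.0, 1.0, 0.001], [0.002, 0.001, -1.0]]
units [0.437 0.002 0.397]
```

View pics/w2.png

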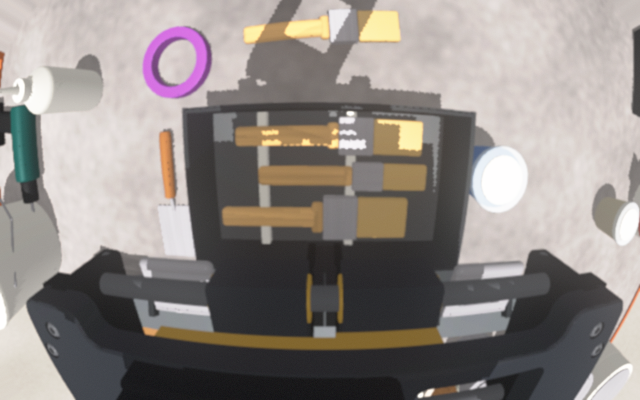

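Unclear: the clasps show beside the gripper at (175,290) and (480,290), and the case interior is fully visible, so the lid may not have moved. The scene camera should settle it.

Run:
```python
from h import *
import cv2
a=robot.camera('scene'); cv2.imwrite('pics/s2.png',a); b=robot.camera('top'); cv2.imwrite('pics/t2.png',b)
f=lambda i,w,h:cv2.resize(i,(w,h),interpolation=cv2.INTER_CUBIC)
cv2.imwrite('pics/c2.png',np.hstack([f(a[110:290,250:400],400,480),f(b[100:244,270:390],400,480)]))
```

```text
(no output)
```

View pics/c2.png

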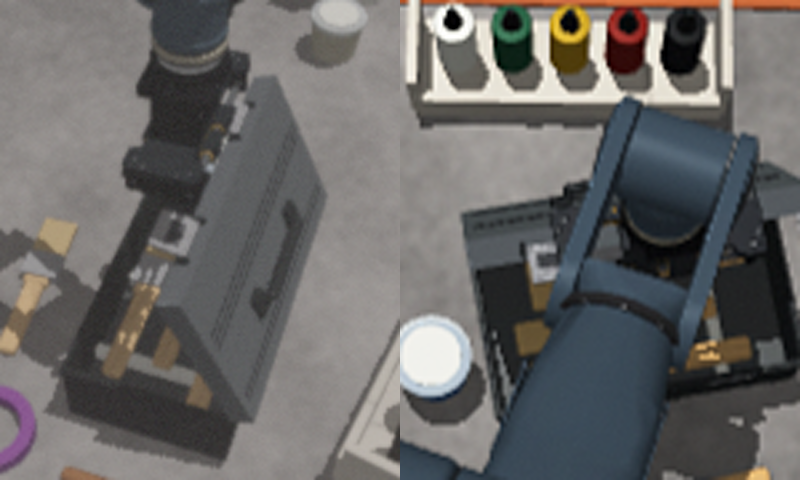

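The scene view shows the gripper on the inside of the lid and the lid unmoved, so the fingertips slipped over its edge. I'll go back over the top and come in lower behind it.

Request:
{"method": "jog_arm", "body": {
  "motion": [0, 0, -0.9, 0, 0, 0, 1, 0, 0, -0.9, 0, 0, 0, 1, 0, 0, -0.9, 0, 0, 0, 1, 0, 0, -0.9, 0, 0, 0, 1, -0.9, 0, 0, 0, 0, 0, 1, -0.9, 0, 0, 0, 0, 0, 1, -0.9, 0, 0, 0, 0, 0, 1, -0.9, 0, 0, 0, 0, 0, 1, 0, 0, 0.8, 0, 0, 0, 1, 0, 0, 0.8, 0, 0, 0, 1, 0, 0, 0.8, 0, 0, 0, 1, 0, 0, 0, 0, 0, 0, 1]
}}

```text
time: 7.55
position: [0.7495, -0.052, 0.3059]
tool_rot: [-0.099, 0.995, 0.001, -0.003]
ft_force: [-1.2, 0.5, -0.4]
grip_width: 0.0004
grip_force: 0.0
```

Request:
{"method": "jog_arm", "body": {
  "motion": [0, 0, 0.8, 0, 0, 0, 1, 0.5, 0, 0.5, 0, 0, 0, 1, 0.3, 0, 0, 0, 0, 0, 1]
}}

```text
time: 7.92
position: [0.7189, -0.0587, 0.2574]
tool_rot: [-0.099, 0.995, 0.0, -0.001]
ft_force: [-0.0, -0.0, 0.1]
grip_width: 0.0007
grip_force: 0.0
```

```bash
python3 -c "
from h import *
import cv2
cv2.imwrite('pics/s3.png',robot.camera('scene'))
d=cv2.absdiff(cv2.imread('pics/s3.png'),cv2.imread('pics/scene0.png'))[215:268,290:352].max(2)
print(d.mean(),(d>40).mean())
to([.09,0,.24])
"
```

```text
8.846013390139987 0.048691418137553254
t 7.975 tcp [ 0.718 -0.059  0.259] tip_case [ 0.106 -0.001  0.248] F [-0.949 -0.144 -0.2  ] gw 0.00040199660162302283
R in case [[-1.0, -0.0, -0.0], [-0.0, 1.0, -0.001], [0.0, -0.001, -1.0]]
units [0.388 0.015 0.204]
```

Request:
{"method": "jog_arm", "body": {
  "motion": [0.2, 0, 0.2, 0, 0, 0, 1, 0.2, 0, 0, 0, 0, 0, 1, 0.2, 0, 0, 0, 0, 0, 1]
}}

```text
time: 8.35
position: [0.696, -0.0636, 0.2501]
tool_rot: [-0.099, 0.995, -0.0, 0.001]
ft_force: [0.3, 0.6, 0.2]
grip_width: 0.0001
grip_force: 0.0
```

Request:
{"method": "jog_arm", "body": {
  "motion": [0.2, 0, 0, 0, 0, 0, 1, 0.2, 0, 0, 0, 0, 0, 1]
}}

```text
time: 8.6
position: [0.6799, -0.0667, 0.2498]
tool_rot: [-0.099, 0.995, -0.0, 0.0]
ft_force: [-0.3, -0.2, -0.7]
grip_width: 0.0002
grip_force: 0.0
```

Request:
{"method": "jog_arm", "body": {
  "motion": [0.2, 0, 0, 0, 0, 0, 1, 0.2, 0, 0, 0, 0, 0, 1]
}}

```text
time: 8.85
position: [0.6674, -0.0694, 0.2504]
tool_rot: [-0.099, 0.995, -0.0, 0.004]
ft_force: [6.4, 1.5, -1.0]
grip_width: 0.0005
grip_force: 2.4
```

Run:
```python
from h import *
import cv2
to([.09,0,.24])
a=robot.camera('scene'); w=robot.camera('wrist')
f=lambda i,w,h:cv2.resize(i,(w,h),interpolation=cv2.INTER_CUBIC)
cv2.imwrite('pics/c3.png',np.hstack([f(a[110:290,250:400],350,420),f(w[40:340,120:520],450,338)[:, :] if 0 else f(w[40:360,140:500],450,420)]))
```

```text
t 8.85 tcp [ 0.667 -0.069  0.25 ] tip_case [ 0.054 -0.001  0.239] F [ 6.353  1.508 -1.017] gw 0.0005349204295272734
R in case [[-1.0, -0.001, 0.008], [-0.001, 1.0, -0.001], [-0.008, -0.001, -1.0]]
units [-0.91   0.015 -0.008]
```

View pics/c3.png

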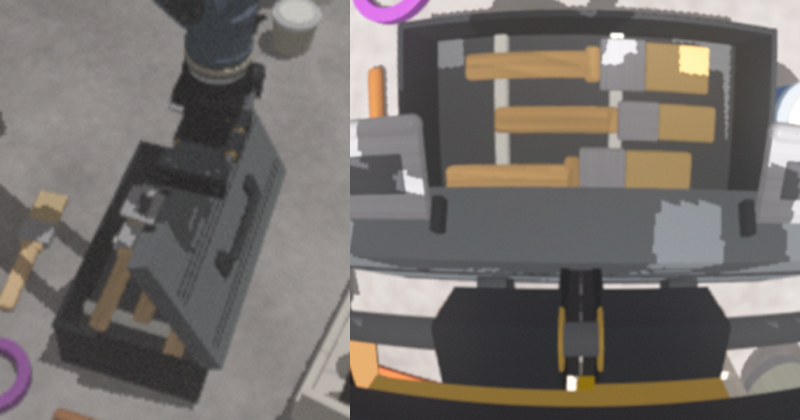

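Contact: the tip at case (0.054, 0.239) reads 6.4 N, and the lid is in front of the fingers. That puts the lid at about 0.98 rad. Now the arc from here.

```bash
python3 -c "
from h import *
cur=np.array([.05,.239])
A=np.linspace(.93,-.02,16);
for i,a in enumerate(A):
    s=.146+.024*i/15
    u=np.array([-np.cos(a),np.sin(a)]);n=np.array([np.sin(a),np.cos(a)]); p=np.array([.1,.105])+s*u+(.03+.0095*np.sin(a)-.004)*n
    print(round(a,2),p,(-(p-cur)/.04).round(2)); cur=p
"
```

```text
0.93 [0.04  0.242] [ 0.26 -0.08]
0.87 [0.03  0.239] [0.25 0.08]
0.8 [0.02  0.235] [0.24 0.1 ]
0.74 [0.01  0.231] [0.24 0.11]
0.68 [0.001 0.225] [0.23 0.13]
0.61 [-0.008  0.219] [0.23 0.15]
0.55 [-0.016  0.213] [0.22 0.17]
0.49 [-0.025  0.205] [0.21 0.18]
0.42 [-0.032  0.197] [0.19 0.2 ]
0.36 [-0.04   0.189] [0.18 0.21]
0.3 [-0.047  0.18 ] [0.17 0.23]
0.23 [-0.053  0.17 ] [0.15 0.24]
0.17 [-0.058  0.16 ] [0.14 0.25]
0.11 [-0.063  0.15 ] [0.12 0.26]
0.04 [-0.067  0.139] [0.1  0.27]
-0.02 [-0.07   0.127] [0.08 0.28]
```

Request:
{"method": "jog_arm", "body": {
  "motion": [0.26, 0, -0.04, 0, 0, 0, 1, 0.25, 0, 0.06, 0, 0, 0, 1, 0.24, 0, 0.1, 0, 0, 0, 1, 0.24, 0, 0.11, 0, 0, 0, 1]
}}

```text
time: 9.45
position: [0.6279, -0.0774, 0.2411]
tool_rot: [-0.099, 0.995, -0.0, 0.003]
ft_force: [6.0, 0.5, -0.2]
grip_width: 0.0005
grip_force: 2.1
```

Request:
{"method": "jog_arm", "body": {
  "motion": [0.23, 0, 0.13, 0, 0, 0, 1, 0.23, 0, 0.15, 0, 0, 0, 1, 0.22, 0, 0.17, 0, 0, 0, 1, 0.21, 0, 0.18, 0, 0, 0, 1]
}}

```text
time: 9.95
position: [0.5913, -0.0846, 0.2153]
tool_rot: [-0.099, 0.995, -0.0, 0.001]
ft_force: [3.8, 0.8, 1.9]
grip_width: 0.0006
grip_force: 1.8
```

```bash
python3 -c "
from h import *
to([-.025,0,.205])"
```

```text
t 9.95 tcp [ 0.591 -0.085  0.215] tip_case [-0.024 -0.001  0.204] F [3.844 0.779 1.935] gw 0.0005929836372616978
R in case [[-1.0, -0.001, 0.002], [-0.001, 1.0, -0.001], [-0.002, -0.001, -1.0]]
units [ 0.023  0.016 -0.018]
```

Working: the lid is following.

Request:
{"method": "jog_arm", "body": {
  "motion": [0.19, 0, 0.2, 0, 0, 0, 1, 0.18, 0, 0.21, 0, 0, 0, 1, 0.17, 0, 0.23, 0, 0, 0, 1, 0.15, 0, 0.24, 0, 0, 0, 1, 0.14, 0, 0.25, 0, 0, 0, 1]
}}

```text
time: 10.58
position: [0.5574, -0.0911, 0.1692]
tool_rot: [-0.099, 0.995, 0.0, -0.001]
ft_force: [2.9, 0.7, 2.3]
grip_width: 0.0009
grip_force: 1.6
```

Request:
{"method": "jog_arm", "body": {
  "motion": [0.1, 0, 0.26, 0, 0, 0, 1, 0, 0, 0.27, 0, 0, 0, 1, 0, 0, 0.15, 0, 0, 0, 1]
}}

```text
time: 10.95
position: [0.5528, -0.0915, 0.1415]
tool_rot: [-0.099, 0.995, 0.001, -0.002]
ft_force: [-1.5, -0.1, 3.8]
grip_width: 0.0004
grip_force: 1.9
```

Request:
{"method": "jog_arm", "body": {
  "motion": [0, 0, 0.1, 0, 0, 0, 1, 0, 0, 0.1, 0, 0, 0, 1]
}}

```text
time: 11.2
position: [0.5542, -0.0917, 0.1345]
tool_rot: [-0.099, 0.995, 0.0, -0.0]
ft_force: [-3.5, -0.7, 4.5]
grip_width: 0.0005
grip_force: 2.0
```

```bash
python3 -c "
from h import *
to([-.065,0,.135])"
```

```text
t 11.2 tcp [ 0.554 -0.092  0.134] tip_case [-0.062 -0.     0.123] F [-3.484 -0.695  4.496] gw 0.0004655191969047271
R in case [[-1.0, -0.001, -0.001], [-0.001, 1.0, 0.0], [0.001, 0.0, -1.0]]
units [ 0.079  0.007 -0.288]
```

The computed tip height is 12 mm below the shut lid's top, so I'll look before pressing further.

Run:
```python
from h import *
import cv2
a=robot.camera('scene'); w=robot.camera('wrist'); cv2.imwrite('pics/s4.png',a); cv2.imwrite('pics/w4.png',w)
f=lambda i,w,h:cv2.resize(i,(w,h),interpolation=cv2.INTER_CUBIC)
cv2.imwrite('pics/c4.png',np.hstack([f(a[130:290,260:390],366,450),f(w[20:340,160:480],434,450)]))
```

```text
(no output)
```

View pics/c4.png

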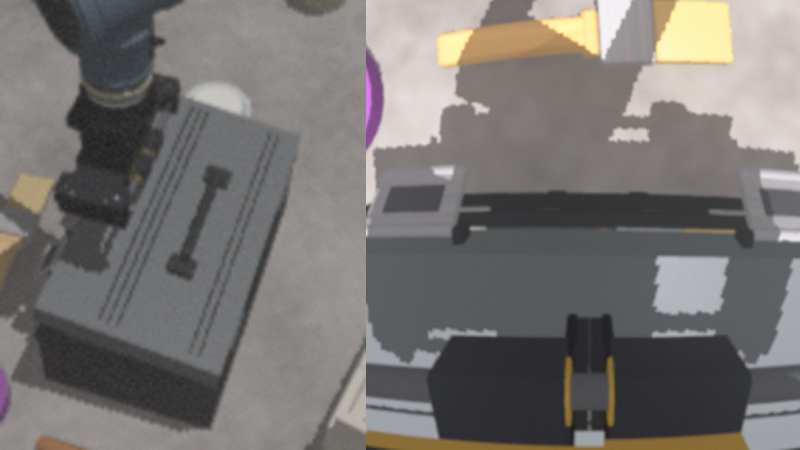

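The scene view shows the lid nearly shut. A thin slit is still visible at the front in the wrist view at row 230. The real tip seems to sit higher than computed, so I'll press on by force.

Request:
{"method": "jog_arm", "body": {
  "motion": [0, 0, 0.1, 0, 0, 0, 1, 0, 0, 0.1, 0, 0, 0, 1]
}}

```text
time: 11.55
position: [0.5543, -0.0919, 0.1267]
tool_rot: [-0.099, 0.995, -0.0, -0.0]
ft_force: [-2.0, -0.7, 4.3]
grip_width: 0.0007
grip_force: 2.0
```

Request:
{"method": "jog_arm", "body": {
  "motion": [0, 0, 0.1, 0, 0, 0, 1, 0, 0, 0.1, 0, 0, 0, 1]
}}

```text
time: 11.8
position: [0.5542, -0.0918, 0.1185]
tool_rot: [-0.099, 0.995, 0.0, -0.0]
ft_force: [-3.0, -0.3, 4.1]
grip_width: 0.0001
grip_force: 2.0
```

Request:
{"method": "jog_arm", "body": {
  "motion": [0, 0, 0.1, 0, 0, 0, 1, 0, 0, 0.1, 0, 0, 0, 1]
}}

```text
time: 12.05
position: [0.5543, -0.0917, 0.1121]
tool_rot: [-0.099, 0.995, 0.0, -0.0]
ft_force: [-9.3, 2.2, 34.4]
grip_width: 0.0002
grip_force: 17.0
```

Run:
```python
from h import *
import cv2
st()
a=robot.camera('scene'); w=robot.camera('wrist'); cv2.imwrite('pics/s5.png',a); cv2.imwrite('pics/w5.png',w)
f=lambda i,w,h:cv2.resize(i,(w,h),interpolation=cv2.INTER_CUBIC)
cv2.imwrite('pics/c5.png',np.hstack([f(a[130:290,260:390],366,450),f(w[20:340,160:480],434,450)]))
```

```text
t 12.05 tcp [ 0.554 -0.092  0.112] tip_case [-0.062 -0.     0.101] F [-9.286  2.239 34.438] gw 0.00020092108517412465
R in case [[-1.0, -0.001, -0.001], [-0.001, 1.0, 0.0], [0.001, 0.0, -1.0]]
```

View pics/c5.png

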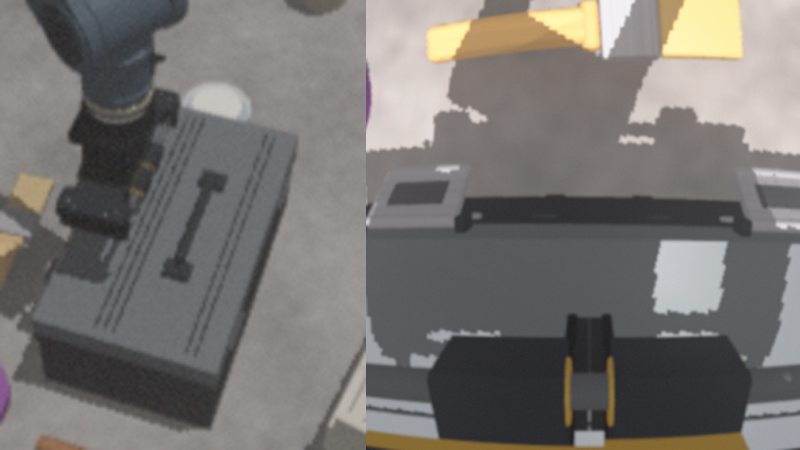

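The hard stop came at 34 N, and the wrist view shows the slit closed with both clasps still standing out. So the lid is shut, and the contact height puts the real closed tips about 23 mm behind the reported TCP. I'll hold briefly, lift, then tilt the tool about 52° to push the clasps.

Request:
{"method": "jog_arm", "body": {
  "motion": [0, 0, 0, 0, 0, 0, 1, 0, 0, 0, 0, 0, 0, 1, 0, 0, -0.3, 0, 0, 0, 1, 0, 0, -0.9, 0, 0, 0, 1, 0, 0, -0.9, 0, 0, 0, 1, 0, 0, -0.9, 0, 0, 0, 1, 0, 0, -0.9, 0, 0, 0, 1]
}}

```text
time: 13.02
position: [0.5553, -0.0916, 0.2679]
tool_rot: [-0.099, 0.995, 0.0, 0.001]
ft_force: [-0.1, 0.4, -0.4]
grip_width: 0.0006
grip_force: 0.0
```

Request:
{"method": "jog_arm", "body": {
  "motion": [0, 0, 0, 0, -1, 0, 1, 0, 0, 0, 0, -1, 0, 1, 0, 0, 0, 0, -1, 0, 1, 0, 0, 0, 0, -1, 0, 1, 0, 0, 0, 0, -1, 0, 1, 0, 0, 0, 0, -1, 0, 1, 0, 0, 0, 0, -1, 0, 1, 0, 0, 0, 0, -1, 0, 1, 0, 0, 0, 0, -1, 0, 1, 0, 0, 0, 0, -1, 0, 1, 0, 0, 0, 0, -1, 0, 1, 0, 0, 0, 0, -1, 0, 1]
}}

```text
time: 14.52
position: [0.5835, -0.0616, 0.3196]
tool_rot: [-0.065, 0.931, 0.024, 0.359]
ft_force: [0.7, -0.5, -0.3]
grip_width: 0.0005
grip_force: 0.0
```

Run:
```python
from h import *
import cv2
st(); print(robot.get_obs()['q'])
b=robot.camera('top'); cv2.imwrite('pics/t6.png',b); a=robot.camera('scene'); cv2.imwrite('pics/s6.png',a)
cv2.imwrite('pics/w6.png',robot.camera('wrist'))
# case rear/right part moved? compare scene right-lower case with s5
print(cv2.absdiff(a,cv2.imread('pics/s5.png'))[225:285,270:345].mean())
```

```text
t 14.525 tcp [ 0.583 -0.062  0.32 ] tip_case [-0.02   0.023  0.311] F [ 0.721 -0.465 -0.27 ] gw 0.00046211864331839955
R in case [[-0.74, 0.057, 0.67], [0.041, 0.998, -0.041], [-0.672, -0.003, -0.741]]
[-0.545  0.131  1.962  0.836  0.607 -2.854]
3.460962962962963
```

Joint 6 ran to its range end (-2.85). A half turn about the tool axis gives the same fingertip pose with joint 6 near +0.3, so I'll flip.

Request:
{"method": "jog_arm", "body": {
  "motion": [0, 0, 0, 0, 0, 1, 1, 0, 0, 0, 0, 0, 1, 1, 0, 0, 0, 0, 0, 1, 1, 0, 0, 0, 0, 0, 1, 1, 0, 0, 0, 0, 0, 1, 1, 0, 0, 0, 0, 0, 1, 1, 0, 0, 0, 0, 0, 1, 1, 0, 0, 0, 0, 0, 1, 1, 0, 0, 0, 0, 0, 1, 1, 0, 0, 0, 0, 0, 1, 1, 0, 0, 0, 0, 0, 1, 1, 0, 0, 0, 0, 0, 1, 1]
}}

```text
time: 16.18
position: [0.5827, -0.0619, 0.3182]
tool_rot: [0.319, 0.877, 0.168, 0.317]
ft_force: [0.5, -0.6, 0.1]
grip_width: 0.0005
grip_force: 0.0
```

```bash
python3 -c "
from h import *
st(); print(robot.get_obs()['q'])"
```

```text
t 16.175 tcp [ 0.583 -0.062  0.318] tip_case [-0.021  0.023  0.31 ] F [ 0.52  -0.583  0.099] gw 0.0004724679196785267
R in case [[-0.454, 0.59, 0.668], [0.77, 0.637, -0.039], [-0.448, 0.497, -0.743]]
[-0.546  0.132  1.962  0.833  0.608 -2.014]
```

Request:
{"method": "jog_arm", "body": {
  "motion": [0, 0, 0, 0, 0, 1, 1, 0, 0, 0, 0, 0, 1, 1, 0, 0, 0, 0, 0, 1, 1, 0, 0, 0, 0, 0, 1, 1, 0, 0, 0, 0, 0, 1, 1, 0, 0, 0, 0, 0, 1, 1, 0, 0, 0, 0, 0, 1, 1, 0, 0, 0, 0, 0, 1, 1, 0, 0, 0, 0, 0, 1, 1, 0, 0, 0, 0, 0, 1, 1, 0, 0, 0, 0, 0, 1, 1, 0, 0, 0, 0, 0, 1, 1]
}}

```text
time: 17.68
position: [0.5827, -0.0619, 0.3182]
tool_rot: [0.649, 0.671, 0.282, 0.221]
ft_force: [0.6, 0.8, 0.3]
grip_width: 0.0003
grip_force: 0.0
```

Request:
{"method": "jog_arm", "body": {
  "motion": [0, 0, 0, 0, 0, 1, 1, 0, 0, 0, 0, 0, 1, 1, 0, 0, 0, 0, 0, 1, 1, 0, 0, 0, 0, 0, 1, 1, 0, 0, 0, 0, 0, 1, 1, 0, 0, 0, 0, 0, 1, 1, 0, 0, 0, 0, 0, 1, 1, 0, 0, 0, 0, 0, 1, 1, 0, 0, 0, 0, 0, 1, 1, 0, 0, 0, 0, 0, 1, 1, 0, 0, 0, 0, 0, 1, 1, 0, 0, 0, 0, 0, 1, 1]
}}

```text
time: 19.18
position: [0.5827, -0.0619, 0.3183]
tool_rot: [0.866, 0.35, 0.348, 0.087]
ft_force: [-0.4, 0.2, -0.8]
grip_width: 0.0001
grip_force: 0.0
```

```bash
cat >> h.py <<'E'
B=np.array([X,Y,[0,0,1]])
def plan(c,deg,yaw=0,e=-.023,half=.0095):
    """units to bring contact corner K to case point c, tool tilted deg (flipped: tool x fwd-up)"""
    o=robot.get_obs(); R=B@Ro.from_quat(o['tool_rot']).as_matrix(); t=np.radians(deg)
    p=np.array([np.cos(t),0,np.sin(t)]); d=np.array([np.sin(t),0,-np.cos(t)])
    Rt=Ro.from_euler('z',yaw,degrees=True).as_matrix()@np.c_[p,np.cross(d,p),d]
    P=B@(o['position']-O)
    K=P+R[:,2]*e+R[:,0]*half
    print('t',o['time'],'Kcase',K,'d',R[:,2],'p',R[:,0],'F case',B@o['ft_force'],'q',o['q'])
    print('turn units',Ro.from_matrix(R.T@Rt).as_rotvec(degrees=True)/4,'shift units after turn',Rt.T@(np.array(c)-Rt@[half,0,e]-P)/.04, 'shift units now', R.T@(np.array(c)-K)/.04)
E
python3 -c "
from h import *
plan([-.16,.09,.16],50)"
```

```text
t 19.175 Kcase [-0.037  0.029  0.341] d [ 0.668 -0.039 -0.743] p [0.634 0.553 0.541] F case [-0.316  0.317 -0.832] q [-0.546  0.132  1.962  0.833  0.608 -0.338]
turn units [-0.043  2.12   8.418] shift units after turn [-5.389 -1.667  0.591] shift units now [-3.548 -4.232  1.247]
```

Request:
{"method": "jog_arm", "body": {
  "motion": [0, 0, 0, 0, 0.236, 0.935, 1, 0, 0, 0, 0, 0.236, 0.935, 1, 0, 0, 0, 0, 0.236, 0.935, 1, 0, 0, 0, 0, 0.236, 0.935, 1, 0, 0, 0, 0, 0.236, 0.935, 1, 0, 0, 0, 0, 0.236, 0.935, 1, 0, 0, 0, 0, 0.236, 0.935, 1, 0, 0, 0, 0, 0.236, 0.935, 1, 0, 0, 0, 0, 0.236, 0.935, 1, 0, 0, 0, 0, 0, 0, 1]
}}

```text
time: 20.42
position: [0.5825, -0.0619, 0.318]
tool_rot: [0.902, 0.091, 0.42, -0.043]
ft_force: [0.4, 0.3, -0.4]
grip_width: 0.0003
grip_force: 0.0
```

```bash
python3 -c "
from h import *
plan([-.16,.09,.16],50)"
```

```text
t 20.425 Kcase [-0.04   0.023  0.34 ] d [ 0.765  0.003 -0.644] p [0.644 0.002 0.765] F case [ 0.487  0.162 -0.42 ] q [-0.64   0.155  2.057  1.216  0.654 -0.187]
turn units [-0.049  0.018  0.031] shift units after turn [-5.38  -1.665  0.592] shift units now [-5.376 -1.676  0.605]
```

Request:
{"method": "jog_arm", "body": {
  "motion": [-0.77, -0.24, 0.086, 0, 0, 0, 1, -0.77, -0.24, 0.086, 0, 0, 0, 1, -0.77, -0.24, 0.086, 0, 0, 0, 1, -0.77, -0.24, 0.086, 0, 0, 0, 1, 0, 0, 0, 0, 0, 0, 1]
}}

```text
time: 21.05
position: [0.5064, -0.0367, 0.2137]
tool_rot: [0.903, 0.089, 0.418, -0.045]
ft_force: [0.8, -0.0, 0.3]
grip_width: 0.0005
grip_force: 0.0
```

```bash
python3 -c "
from h import *
plan([-.16,.09,.14],50)"
```

```text
t 21.05 Kcase [-0.109  0.063  0.236] d [ 0.763  0.006 -0.646] p [ 0.646 -0.002  0.763] F case [ 0.734 -0.183  0.348] q [-0.74   0.335  2.379  1.792  0.687 -1.005]
turn units [-0.091  0.057 -0.029] shift units after turn [-2.645 -0.675  0.573] shift units now [-2.647 -0.67   0.587]
```

Joint 3 is near its range end, so I'll reduce the tilt to 30°. The images suggest the gripper body sits about 50 mm behind the tips, so it still clears the lid.

Request:
{"method": "jog_arm", "body": {
  "motion": [0, 0, 0, 0, -1, 0, 1, 0, 0, 0, 0, -1, 0, 1, 0, 0, 0, 0, -1, 0, 1, 0, 0, 0, 0, -1, 0, 1, 0, 0, 0, 0, -1, 0, 1, 0, 0, 0, 0, 0, 0, 1]
}}

```text
time: 21.8
position: [0.5108, -0.038, 0.2184]
tool_rot: [0.96, 0.099, 0.262, -0.024]
ft_force: [0.4, 0.4, 0.3]
grip_width: 0.0006
grip_force: 0.0
```

```bash
python3 -c "
from h import *
plan([-.165,.09,.17],30)"
```

```text
t 21.8 Kcase [-0.097  0.061  0.243] d [ 0.507 -0.    -0.862] p [0.862 0.008 0.507] F case [0.496 0.29  0.335] q [-0.519  0.211  2.096  0.717  0.53   0.275]
turn units [ 0.007 -0.117  0.119] shift units after turn [-2.381 -0.73   0.736] shift units now [-2.376 -0.748  0.718]
```

Request:
{"method": "jog_arm", "body": {
  "motion": [-0.8, -0.25, 0.24, 0, 0, 0, 1, -0.8, -0.25, 0.24, 0, 0, 0, 1, -0.8, -0.25, 0.24, 0, 0, 0, 1, 0, 0, 0, 0, 0, 0, 1]
}}

```text
time: 22.3
position: [0.4411, -0.0214, 0.1488]
tool_rot: [0.961, 0.096, 0.259, -0.03]
ft_force: [-0.5, -0.6, 0.4]
grip_width: 0.0006
grip_force: 0.0
```

```bash
python3 -c "
from h import *
plan([-.155,.09,.093],30)"
```

```text
t 22.3 Kcase [-0.162  0.09   0.173] d [ 0.503  0.008 -0.864] p [ 0.864 -0.     0.503] F case [-0.56  -0.476  0.381] q [-0.599  0.317  2.345  1.328  0.386 -0.463]
turn units [-0.12  -0.054 -0.001] shift units after turn [-0.847  0.017  1.833] shift units now [-0.852  0.027  1.83 ]
```

Request:
{"method": "jog_arm", "body": {
  "motion": [-0.28, 0, 0.61, 0, 0, 0, 1, -0.28, 0, 0.61, 0, 0, 0, 1, -0.28, 0, 0.61, 0, 0, 0, 1, 0, 0, 0, 0, 0, 0, 1]
}}

```text
time: 22.8
position: [0.4521, -0.0193, 0.0774]
tool_rot: [0.96, 0.097, 0.262, -0.031]
ft_force: [-0.1, 0.1, 0.5]
grip_width: 0.0004
grip_force: 0.0
```

```bash
python3 -c "
from h import *
plan([-.135,.09,.093],30)"
```

```text
t 22.8 Kcase [-0.151  0.09   0.102] d [ 0.508  0.012 -0.861] p [0.861 0.001 0.508] F case [-0.047  0.137  0.507] q [-0.577  0.583  2.4    2.105  0.436 -1.282]
turn units [-0.171 -0.138  0.022] shift units after turn [0.236 0.015 0.398] shift units now [0.237 0.014 0.403]
```

Request:
{"method": "jog_arm", "body": {
  "motion": [0.06, 0, 0.1, 0, 0, 0, 1, 0.06, 0, 0.1, 0, 0, 0, 1, 0.06, 0, 0.1, 0, 0, 0, 1, 0.06, 0, 0.1, 0, 0, 0, 1]
}}

```text
time: 23.3
position: [0.4675, -0.0154, 0.0701]
tool_rot: [0.959, 0.098, 0.263, -0.03]
ft_force: [0.3, 0.1, -0.1]
grip_width: 0.0007
grip_force: 0.0
```

Request:
{"method": "jog_arm", "body": {
  "motion": [0.086, 0, 0.051, 0, 0, 0, 1, 0.086, 0, 0.051, 0, 0, 0, 1]
}}

```text
time: 23.55
position: [0.4749, -0.0137, 0.0696]
tool_rot: [0.96, 0.098, 0.262, -0.03]
ft_force: [0.2, -0.3, 0.0]
grip_width: 0.0004
grip_force: 0.4
```

```bash
python3 -c "
from h import *
plan([-.11,.09,.09],30)"
```

```text
t 23.55 Kcase [-0.128  0.091  0.094] d [ 0.508  0.011 -0.861] p [0.861 0.004 0.509] F case [ 0.161 -0.303  0.033] q [-0.517  0.603  2.348  2.116  0.41  -1.232]
turn units [-0.154 -0.141  0.061] shift units after turn [0.329 0.042 0.311] shift units now [0.331 0.042 0.317]
```

Continue forward in small steps with a slight downward component.

Request:
{"method": "jog_arm", "body": {
  "motion": [0.08, 0, 0.07, 0, 0, 0, 1, 0.08, 0, 0.07, 0, 0, 0, 1]
}}

```text
time: 23.8
position: [0.4825, -0.0119, 0.0677]
tool_rot: [0.96, 0.098, 0.261, -0.03]
ft_force: [-1.4, -0.2, -0.4]
grip_width: 0.0004
grip_force: 0.7
```

Request:
{"method": "jog_arm", "body": {
  "motion": [0.08, 0, 0.07, 0, 0, 0, 1, 0.08, 0, 0.06, 0, 0, 0, 1]
}}

```text
time: 24.05
position: [0.4908, -0.0103, 0.0665]
tool_rot: [0.96, 0.098, 0.261, -0.031]
ft_force: [-1.9, -0.5, -1.0]
grip_width: 0.0005
grip_force: 0.7
```

```bash
python3 -c "
from h import *
plan([-.108,.09,.09],30)"
```

```text
t 24.05 Kcase [-0.112  0.092  0.091] d [ 0.508  0.011 -0.861] p [0.861 0.004 0.508] F case [-1.979 -0.1   -0.964] q [-0.482  0.608  2.309  2.089  0.386 -1.166]
turn units [-0.155 -0.129  0.059] shift units after turn [0.06  0.048 0.067] shift units now [0.064 0.043 0.069]
```

Contact at 2 N, so the clasp is swinging. Continue until the hard stop.

Request:
{"method": "jog_arm", "body": {
  "motion": [0.06, 0, 0.05, 0, 0, 0, 1, 0.06, 0, 0.04, 0, 0, 0, 1]
}}

```text
time: 24.3
position: [0.4929, -0.0095, 0.0651]
tool_rot: [0.961, 0.097, 0.258, -0.03]
ft_force: [-16.5, -9.0, 14.2]
grip_width: 0.0007
grip_force: 9.0
```

Request:
{"method": "jog_arm", "body": {
  "motion": [0.05, 0, 0.03, 0, 0, 0, 1]
}}

```text
time: 24.42
position: [0.4929, -0.0093, 0.0648]
tool_rot: [0.961, 0.096, 0.256, -0.029]
ft_force: [-21.8, -10.6, 15.1]
grip_width: 0.0005
grip_force: 11.3
```

The clasp bottomed out. Back off and shift 180 mm to the right clasp (tool +y = case −y).

Request:
{"method": "jog_arm", "body": {
  "motion": [-0.12, 0, -0.07, 0, 0, 0, 1, -0.4, 0, -0.24, 0, 0, 0, 1, -0.4, 0, -0.24, 0, 0, 0, 1, 0, 0.75, 0, 0, 0, 0, 1, 0, 0.75, 0, 0, 0, 0, 1, 0, 0.75, 0, 0, 0, 0, 1, 0, 0.75, 0, 0, 0, 0, 1, 0, 0.75, 0, 0, 0, 0, 1, 0, 0.75, 0, 0, 0, 0, 1, 0, 0, 0, 0, 0, 0, 1]
}}

```text
time: 25.68
position: [0.4957, -0.1969, 0.0657]
tool_rot: [0.959, 0.098, 0.264, -0.029]
ft_force: [-0.1, -0.6, -0.6]
grip_width: 0.0002
grip_force: 0.0
```

```bash
python3 -c "
from h import *
import cv2
plan([-.128,-.09,.094],30)
b=robot.camera('top'); cv2.imwrite('pics/t7.png',b); cv2.imwrite('pics/s7.png',robot.camera('scene')); cv2.imwrite('pics/w7.png',robot.camera('wrist'))
a=cv2.imread('pics/s7.png');s=cv2.imread('pics/s5.png')
# case shift: phase correlation of the rear/right lid region between s5 and s7
g=lambda i:np.float32(cv2.cvtColor(i,cv2.COLOR_BGR2GRAY))[180:285,315:385]
print(cv2.phaseCorrelate(g(s),g(a),cv2.createHanningWindow((70,105),cv2.CV_32F)))
"
```

```text
t 25.675 Kcase [-0.143 -0.092  0.09 ] d [ 0.511  0.007 -0.859] p [0.859 0.004 0.511] F case [-0.238 -0.56  -0.632] q [-0.888  0.619  2.122  1.31   0.491 -0.734]
turn units [-0.097 -0.185  0.064] shift units after turn [ 0.372 -0.051  0.109] shift units now [ 0.378 -0.052  0.117]
((0.168062136229004, -0.03352022275832667), 0.9785027970011833)
```

The case has hardly moved (0.17 px). Now the right clasp.

Request:
{"method": "jog_arm", "body": {
  "motion": [0.12, 0, 0.03, 0, 0, 0, 1, 0.12, 0, 0.03, 0, 0, 0, 1, 0.12, 0, 0.03, 0, 0, 0, 1, 0.08, 0, 0.06, 0, 0, 0, 1, 0.08, 0, 0.06, 0, 0, 0, 1]
}}

```text
time: 26.45
position: [0.5155, -0.189, 0.0682]
tool_rot: [0.96, 0.098, 0.262, -0.03]
ft_force: [-2.1, -1.3, -0.2]
grip_width: 0.0007
grip_force: 0.6
```

Request:
{"method": "jog_arm", "body": {
  "motion": [0.08, 0, 0.07, 0, 0, 0, 1, 0.08, 0, 0.06, 0, 0, 0, 1]
}}

```text
time: 26.7
position: [0.5235, -0.1874, 0.0669]
tool_rot: [0.96, 0.098, 0.262, -0.031]
ft_force: [-2.2, -0.1, -1.6]
grip_width: 0.0005
grip_force: 0.7
```

```bash
python3 -c "
from h import *
plan([-.109,-.09,.09],30)"
```

```text
t 26.7 Kcase [-0.114 -0.088  0.092] d [ 0.508  0.011 -0.861] p [0.861 0.004 0.508] F case [-2.13   0.372 -1.611] q [-0.82   0.622  2.072  1.26   0.478 -0.608]
turn units [-0.155 -0.134  0.057] shift units after turn [0.087 0.046 0.095] shift units now [0.092 0.042 0.098]
```

Request:
{"method": "jog_arm", "body": {
  "motion": [0.06, 0, 0.05, 0, 0, 0, 1, 0.06, 0, 0.04, 0, 0, 0, 1]
}}

```text
time: 26.95
position: [0.5267, -0.1868, 0.0658]
tool_rot: [0.96, 0.098, 0.259, -0.029]
ft_force: [-24.0, -6.2, 16.4]
grip_width: 0.0007
grip_force: 12.0
```

Request:
{"method": "jog_arm", "body": {
  "motion": [0.05, 0, 0.03, 0, 0, 0, 1]
}}

```text
time: 27.08
position: [0.5269, -0.1868, 0.0657]
tool_rot: [0.961, 0.097, 0.258, -0.028]
ft_force: [-32.3, -8.4, 20.8]
grip_width: 0.0006
grip_force: 16.4
```

Both bottomed. Back off, and measure how far each clasp stands out in the wrist image.

Request:
{"method": "jog_arm", "body": {
  "motion": [-0.2, 0, -0.12, 0, 0, 0, 1, -0.6, 0, -0.36, 0, 0, 0, 1, 0, -0.5, -0.8, 0, 0, 0, 1, 0, -0.6, -0.8, 0, 0, 0, 1, 0, -0.6, -0.8, 0, 0, 0, 1, 0, -0.55, -0.8, 0, 0, 0, 1, 0, 0, 0, 0, 0, 0, 1, 0, 0, 0, 0, 0, 0, 1]
}}

```text
time: 28.08
position: [0.4141, -0.1205, 0.1778]
tool_rot: [0.959, 0.098, 0.263, -0.03]
ft_force: [0.1, -1.1, 0.2]
grip_width: 0.0006
grip_force: 0.0
```

Run:
```python
from h import *
import cv2
o=robot.get_obs(); w=robot.camera('wrist'); cv2.imwrite('pics/w8.png',w); cv2.imwrite('pics/s8.png',robot.camera('scene')); cv2.imwrite('pics/t8.png',robot.camera('top'))
plan([-.11,0,.1],30)
c=robot.calibration('wrist'); R=Ro.from_quat(o['tool_rot']).as_matrix(); Ti=np.linalg.inv(c['T_tool_cam'])
def px(case):
    p=Ti[:3,:3]@(R.T@(w_(case)-o['position']))+Ti[:3,3]
    th=np.arctan2(np.hypot(p[0],p[1]),p[2]); r=c['fx']*th/np.hypot(p[0],p[1]); return c['cx']+r*p[0],c['cy']+r*p[1]
from h import w as w_
g=cv2.cvtColor(w,cv2.COLOR_BGR2GRAY)
for y in(.11,.09,.075,0,-.075,-.09,-.11):
    row=[]
    for x in np.arange(-.15,-.088,.003):
        u,v=px([x,y,.11]); row.append(int(g[int(round(v)),int(round(u))]) if 0<=v<400 and 0<=u<640 else -1)
    print(y,px([-.11,y,.11]),row)
```

```text
t 28.225 Kcase [-0.209 -0.001  0.202] d [ 0.508  0.011 -0.861] p [0.861 0.004 0.508] F case [-0.426 -0.814  0.729] q [-0.943  0.241  2.284  0.95   0.611 -0.371]
turn units [-0.161 -0.14   0.052] shift units after turn [ 0.86  -0.018  3.431] shift units now [0.832 0.018 3.442]
0.11 (np.float64(212.86434073014198), np.float64(153.24984069348423)) [95, 97, 96, 98, 56, 49, 47, 50, 48, 49, 65, 90, 92, 87, 109, 155, 103, 70, 72, 76, 138]
0.09 (np.float64(231.75104128208542), np.float64(152.58144544458435)) [92, 91, 95, 92, 57, 46, 46, 47, 46, 79, 94, 60, 57, 73, 99, 165, 89, 70, 70, 75, 140]
0.075 (np.float64(246.41607876148248), np.float64(152.16439675130363)) [93, 91, 91, 89, 47, 47, 42, 44, 46, 74, 94, 91, 90, 91, 91, 104, 95, 61, 68, 74, 137]
0 (np.float64(324.08303667489264), np.float64(151.4089504957603)) [93, 95, 96, 81, 43, 43, 42, 42, 44, 44, 44, 43, 43, 44, 53, 67, 68, 69, 69, 109, 148]
-0.075 (np.float64(402.0815618596739), np.float64(153.0839551948079)) [96, 95, 96, 84, 46, 46, 45, 44, 47, 94, 86, 55, 61, 91, 140, 131, 78, 69, 67, 112, 137]
-0.09 (np.float64(416.8797101287658), np.float64(153.68015294259152)) [96, 98, 99, 77, 47, 46, 48, 44, 54, 96, 76, 56, 70, 90, 133, 155, 71, 69, 70, 108, 135]
-0.11 (np.float64(435.96707690945993), np.float64(154.58328033415737)) [97, 95, 94, 64, 49, 50, 49, 49, 47, 49, 48, 48, 47, 49, 109, 148, 70, 70, 70, 113, 133]
```

Run:
```python
from h import *
from h import w as w_
import cv2
o=robot.get_obs(); w=cv2.imread('pics/w8.png')
c=robot.calibration('wrist'); R=Ro.from_quat(o['tool_rot']).as_matrix(); Ti=np.linalg.inv(c['T_tool_cam'])
def px(case):
    p=Ti[:3,:3]@(R.T@(w_(case)-o['position']))+Ti[:3,3]
    th=np.arctan2(np.hypot(p[0],p[1]),p[2]); r=c['fx']*th/np.hypot(p[0],p[1]); return np.array([c['cx']+r*p[0],c['cy']+r*p[1]])
g=cv2.cvtColor(w,cv2.COLOR_BGR2GRAY)
for y in(.09,-.09):
    for b in(0,.12,.3,.6):
        r=.038;off=.002
        print(y,b,px([-.106-r*np.sin(b)-off*np.cos(b),y,.117-r*np.cos(b)+off*np.sin(b)])[1].round(1),end=' | ')
    print('lid top edge',px([-.104,y,.135])[1].round(1),'if +6mm',px([-.104,y,.141])[1].round(1),'lid low edge',px([-.104,y,.105])[1].round(1),'case foot',px([-.1,y,0])[1].round(1))
for u in(220,232,246,324,402,417): print(u,[int(v) for v in g[125:190,u]])
```

```text
0.09 0 161.9 | 0.09 0.12 165.7 | 0.09 0.3 170.9 | 0.09 0.6 178.2 | lid top edge 135.0 if +6mm 132.0 lid low edge 148.5 case foot 178.8
-0.09 0 162.9 | -0.09 0.12 166.7 | -0.09 0.3 172.0 | -0.09 0.6 179.3 | lid top edge 135.9 if +6mm 132.9 lid low edge 149.4 case foot 179.7
220 [141, 141, 141, 139, 140, 140, 140, 142, 143, 142, 136, 115, 90, 73, 70, 71, 69, 69, 68, 75, 103, 145, 174, 174, 152, 126, 104, 95, 88, 81, 64, 57, 56, 57, 60, 70, 83, 94, 96, 93, 79, 61, 50, 46, 46, 46, 46, 46, 46, 46, 47, 49, 48, 50, 47, 54, 73, 85, 91, 94, 94, 93, 94, 95, 96]
232 [141, 142, 142, 141, 143, 142, 142, 143, 143, 140, 125, 98, 77, 68, 70, 72, 69, 71, 70, 72, 88, 125, 161, 165, 145, 118, 99, 91, 85, 73, 62, 57, 56, 56, 59, 71, 87, 93, 96, 91, 80, 59, 46, 45, 45, 45, 46, 44, 45, 46, 46, 45, 46, 46, 47, 57, 76, 89, 92, 94, 93, 93, 92, 92, 92]
246 [143, 144, 144, 143, 144, 145, 146, 145, 145, 138, 119, 93, 76, 69, 70, 68, 67, 69, 72, 84, 100, 117, 123, 127, 116, 103, 93, 89, 91, 92, 92, 90, 91, 91, 91, 90, 92, 95, 95, 91, 72, 52, 44, 45, 45, 45, 43, 47, 44, 44, 46, 44, 48, 44, 44, 54, 70, 84, 89, 91,
[... 164 characters left out ...]
 44, 43, 44, 43, 44, 43, 45, 44, 44, 44, 44, 43, 43, 42, 45, 43, 42, 44, 45, 43, 43, 43, 43, 48, 62, 81, 92, 95, 96, 96, 94, 93, 95]
402 [137, 137, 136, 136, 136, 136, 135, 136, 136, 137, 136, 131, 114, 89, 73, 69, 70, 69, 69, 70, 69, 76, 96, 131, 161, 160, 140, 115, 96, 91, 84, 71, 61, 55, 56, 56, 61, 71, 85, 94, 96, 92, 80, 58, 46, 45, 44, 45, 47, 47, 46, 44, 45, 47, 45, 47, 45, 52, 66, 83, 94, 97, 94, 96, 94]
417 [134, 134, 134, 135, 134, 134, 134, 135, 134, 136, 135, 134, 129, 110, 87, 72, 71, 68, 69, 69, 68, 69, 79, 112, 151, 169, 158, 133, 107, 94, 90, 82, 70, 62, 57, 56, 57, 65, 78, 89, 94, 96, 89, 70, 53, 47, 48, 45, 47, 46, 46, 47, 49, 46, 49, 47, 46, 50, 60, 75, 91, 98, 96, 98, 97]
```

Against the predicted rows, the lid edges match a shut lid. Both clasp ends lie at the home rows (about 166 and 168) once a 1–2 px offset is allowed for, and the robot touches nothing. Handing in.

```bash
python3 -c "
from rig import robot
print(robot.hand_in())"
```

```text
the job is handed in; nothing more can be done
None
```

I pushed the lid fully shut, then both front clasps home, and handed the job in at about 28 s of the 54 s allowed; the hand-in returned no verdict. My last measurements showed the lid shut and both clasps flat, the case moved by well under 1 mm at the last check (after the left clasp), and no sign of contact with the bystanders, whose positions I did not re-measure.

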